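# Hook the parts box closer

## Robot

A 6-joint arm with a two-finger parallel gripper is mounted at the origin on a cart in front of the work surface, level with it; the furniture and walls round the work are solid. World frame = base frame: x ahead of the robot, y to its left, z up, the work surface at z = 0. Lengths are in m, angles in rad, forces in N, time in s.
With the tool pointing down it reaches from about 0.35 to 0.875 m from the base axis. Payload 4.2 kg.
Tool frame: the origin (TCP) lies on the centre line of the jaws, within the pads' length; the fingertips stand 25 mm ahead of it and the grasp point (between the pads) lies 6 mm ahead of it; z points along the fingers, y is the line along which they close (so a half turn about z gives the same grasp; the last joint's range is limited). The gripper opens to 85 mm and grips with 20 to 120 N. Pads are 22 mm wide; open, the fingers measure 114 mm over their backs; the gripper's body (76 mm by 85 mm) begins 54 mm behind the grasp point. The pads swing forward as they close: fully open they stand 13 mm farther back than shut.
Start: joints at [1.406, 0.385, 0.008, 0, -1.194, -0.259], TCP at [0.257, 0.57, 0.222] pointing down, gripper open.
Joint ranges: [-3.14, 3.14], [-1.21, 2.06], [-1.07, 1.41], [-3.16, 2.05], [-2.99, -0.16], [-3.1, 3.1]. Speed limits (rad/s): [2.79, 2.79, 3.14, 3.14, 3.14, 3.14].

## Interface

Orientations are given as a unit quaternion [w, x, y, z].
In Python, from plant import manip gives the robot as it stands.
- The arm moves only by the tool move_arm, never from a script. Its argument "plan" is a list of rows, each a list of 3 entries, a list of its own where there are three numbers: the shift along the tool's x, y, z in mm, then the turn, a rotation vector about the tool's x, y, z in degrees, then the finger opening in mm, from 0 to 85.4. A call has 1 to 5 rows; each row shifts and turns the commanded pose from where the row before left it, along the tool's axes as they then stand; what a row does not reach is not made up. A row lasts 1/8 s, in which the tool goes at most 62.5 mm and 10.7 degrees, less where a joint would pass 70% of its speed; a pose out of reach is approached as far as the arm can. A call with a gripper value outside its range is refused whole. The fingers move at their own pace and stop on an object; the grip force is fixed at half the most. Time passes only in rows, so rows that do not move let the fingers close. It gives the time, the measured TCP pose, the force, the opening and the grip force at its end, in the units of the state.
- manip.sense(): the state, without advancing time (a new reading comes with each control period).
- manip.snapshot(name): name is "scene" or "top" or "wrist"; returns the picture (480x640x3 uint8, red, green, blue); there is no depth.
- manip.get_calibration(name): a dict with "intrinsics" (3x3 intrinsics, pixels), "k1" (the pictures are not rectified: a ray, as slopes to the right and down, at radius r is drawn at 1 + k1 r^2 times it, then the intrinsics apply), "T" (4x4, takes a point from camera to world coordinates); the wrist camera has in their place "T_tool_cam" (4x4, takes a point from camera to tool coordinates, whose origin is the TCP and whose axes are the flange's). Camera axes: x right, y up, looking along -z (the intrinsics and any distortion apply to the point x, -y, -z); pixel columns grow to the right and rows downward; lengths in m; the calibration is good to about 2 mm. A picture is of the moment at which its call begins: read the wrist's pose just before it. get_calibration takes no time and is no camera call.
- manip.close_job(): hands the job in; it is judged then, once.
Trained networks look in the newest picture that a camera, given by its name, has taken for a name from the list of things; names that differ only in an ending like _2 or _b are one class to them, and where a whole thing is asked for, a point or a joint stands for the part that bears it (a point fixed in the world has none). Each returns a list of dicts, best first, with "score" (0 to 1); they miss things now and then, are a little off and sometimes report something else, mostly with a low value. They report only what shows in the picture. A call takes as long as a camera call.
- manip.recognise(camera, query): "rect" ([left, top, right, bottom] in pixels, round what is visible of it).
- manip.tip_of(camera, query): "uv" ([column, row] in pixels: a listed point, or the origin of a listed thing).
The state is a dict: "t": time; "joints": joint angles; "joint_vel": joint speeds; "joint_efforts": joint torques, N m; "eef_pos": TCP position; "eef_rot": TCP orientation; "ft_force": force on the tool from outside, world axes, zero at the start; "torque": the same for the moment, N m; "finger_gap": opening from 0.0 (shut) to 1.0 (fully open); "gripper_force": force on a finger pad.
Only numpy, scipy, OpenCV 4.12 (cv2) and the standard library are available. Lean on these libraries where they do the work, as an engineer would, in place of code of your own. Each camera call takes 0.05 s, during which the arm holds its last target. There are 200 camera calls.

## Task

Reach over the blue parts box, hook your fingertips behind its far edge and drag it towards you, flat on the bench, until its near side lies over the yellow tape strip and the box stands roughly square to the tape. Leave the teal bit case and the steel screw dish where they are, then let go and move clear.

Things in the scene. Friction and masses are not known exactly. Their poses are not given: they have to be found in the camera images.
- parts_box: Closed blue box of small parts (lid stays shut), 95 mm deep (x), 150 mm wide (y), 35 mm high, 0.2 to 0.4 kg, loose. Origin: centre of its underside; x from near to far: far edge at x = +48 mm, near side at x = -47 mm (a 30 mm wide lid tab stands out 6 mm more; ignore it). z up. Starts within 0.2 rad of square. Free bench 60 mm deep behind it; slides at 1 to 4 N.
- tape_line: Flat strip of yellow masking tape stuck on the bench near its front, 24 mm wide (x) and 400 mm long (y), of no height and nothing to catch on. Origin: the middle of the strip; x points away from the robot, across the strip. The strip passes in front of both the box and the bit case.
- bit_case: Closed teal bit case, 103 mm long (x) by 58 mm wide by 24 mm high, loose; a bystander standing beside the parts box, to its left or right. Origin: centre of its underside.
- screw_dish: Round light steel dish with screws, 92 mm across the rim, 18 mm high, loose; a bystander farther back on the bench. Origin: centre of its underside.

How it is judged:
On the way:
1. fingertips are down behind the far edge of the parts box and pull on it (x of the grasp point in the frame of parts_box above 0.045 m and z of the grasp point in the frame of parts_box below 0.06 m and contact force between the fingers and parts_box above 0.2 N), for 0.05 s.
At the end, for the whole second after the job is handed in: The parts box rests flat on the bench, its near side within 16 mm of the middle of the tape strip, its centre between the ends of the strip, turned at most 15 degrees (0.26 rad) from square to it, at rest (x of parts_box in the frame of tape_line between 0.031 and 0.063 m and y of parts_box in the frame of tape_line between -0.2 and 0.2 m and angle between the x axis of parts_box and the x axis of tape_line, either way round below 0.26 rad and angle between parts_box's own z axis and vertical below 0.05 rad and height (world z) of parts_box below 0.006 m and linear speed of parts_box below 0.01 m/s); the robot touches nothing.
It fails at once if the bit case is pushed more than 20 mm (distance of bit_case from where it was at the start of the episode above 0.02 m).
It fails at once if the screw dish is pushed more than 20 mm (distance of screw_dish from where it was at the start of the episode above 0.02 m).
It fails at once if the parts box is tipped (over 0.3 rad) or lifted (over 25 mm) instead of dragged flat (angle between parts_box's own z axis and vertical above 0.3 rad or height (world z) of parts_box above 0.025 m).
It also fails if it takes over 32 s, if anything falls off the work surface, if the arm or the gripper's body presses on something with over 40 N, if the wrist force passes 120 N, or if a joint passes its speed limit or range.

## Working session

There is one attempt and no reset: what is moved stays moved. The work goes in short steps, Python scripts to look and compute and a tool call to move; the robot and the scene stay as the last step left them, time stands still between calls to the robot, and variables do not carry over. Pictures are saved under pics/ and viewed, at most 11 in all, crops included, and the job is handed in when it is done.

Besides the shell and the picture viewer there is one more tool, called after "Call:" by a JSON object that holds its "api" and its "payload". move_arm: Moves the arm, as the interface text tells. Its arguments: {"type":"object","properties":{"plan":{"type":"array","items":{"type":"array"}}},"required":["plan"]}

```bash
mkdir -p pics; cat > h.py <<'E'
import numpy as np, cv2
from plant import manip
def ray(cam,uv,z):
    c=manip.get_calibration(cam);K=np.array(c["intrinsics"]);T=np.array(c["T"])
    p=cv2.undistortPoints(np.array([[uv]],float),K,np.array([c["k1"],0,0,0.]))[0,0]
    d=T[:3,:3]@np.array([p[0],-p[1],-1]);o=T[:3,3]
    return o+d*(z-o[2])/d[2]
E
python3 - <<'E'
from h import *
for n in("top","scene"):
    im=manip.snapshot(n);cv2.imwrite(f"pics/{n}1.png",im[:,:,::-1])
    if n=="top":
        for q in("parts_box","tape_line","bit_case","screw_dish"):
            for r in manip.tip_of(n,q)[:2]: print(q,r,ray(n,r["uv"],0))
            print(manip.recognise(n,q)[:1])
s=manip.sense();print(s["t"],s["eef_pos"],s["eef_rot"],s["ft_force"])
E
```

```text
parts_box {'uv': [359.2, 256.1], 'score': 0.91} [ 0.54644239 -0.25740515  0.        ]
[{'rect': [319.7, 227.1, 400.5, 286.3], 'score': 0.68}]
tape_line {'uv': [297.3, 329.3], 'score': 0.64} [ 0.40758415 -0.1427466   0.        ]
[{'rect': [190.7, 319.9, 407.6, 334.6], 'score': 0.94}]
bit_case {'uv': [251.2, 251.0], 'score': 0.93} [ 0.55223171 -0.05163204  0.        ]
[{'rect': [229.1, 217.9, 274.7, 276.4], 'score': 0.95}]
screw_dish {'uv': [364.2, 152.0], 'score': 0.68} [ 0.75286433 -0.26655106  0.        ]
screw_dish {'uv': [251.3, 248.7], 'score': 0.23} [ 0.55664358 -0.05165339  0.        ]
[{'rect': [344.1, 126.7, 387.6, 169.6], 'score': 0.85}]
0.5 [0.25697347 0.56966553 0.22227633] [ 5.00696290e-05  9.77627766e-01 -2.10342456e-01 -1.89092157e-05] [0.02746849 0.17549619 0.15890559]
```

View pics/top1.png

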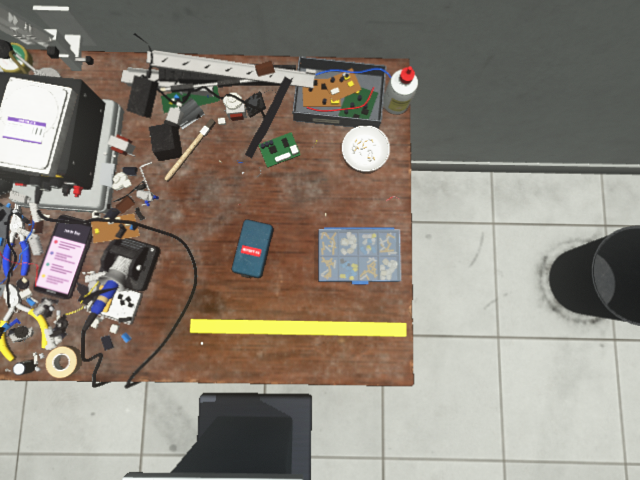

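View pics/scene1.png

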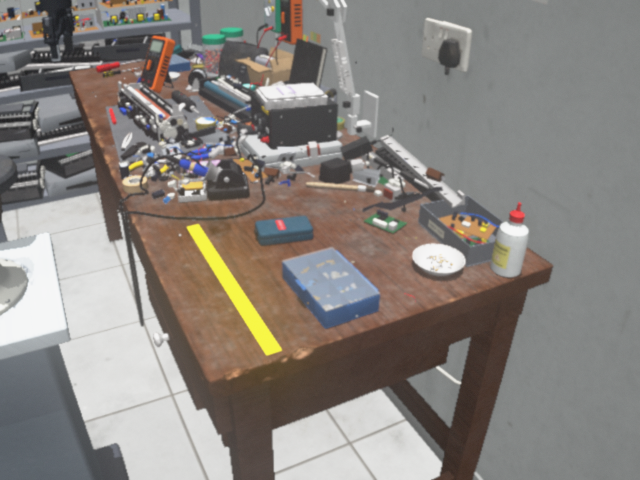

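The top picture shows the box (cols 319–400, rows 228–283, tab on the near side at 360,283), nearly square. The tape runs (191,326)–(406,329), the bit case is at (252,249) and the dish at (365,149). Next I refine the box and tape by colour.

```bash
python3 - <<'E'
from h import *
im=cv2.imread("pics/top1.png");hsv=cv2.cvtColor(im,cv2.COLOR_BGR2HSV)
m=cv2.inRange(hsv,(22,150,150),(38,255,255))
c=max(cv2.findContours(m,0,1)[0],key=cv2.contourArea);b=cv2.boxPoints(cv2.minAreaRect(c));print("tape");print(np.array([ray("top",p,0) for p in b]).round(4))
# box: corners of the top face by eye, z=.035
P=np.array([ray("top",p,.035) for p in[(319,228),(399.5,229),(400.5,281.5),(319.5,281)]]).round(4);print(P,P.mean(0))
cv2.imwrite("pics/c1.png",cv2.resize(im[215:300,305:415],None,fx=6,fy=6,interpolation=2))
s=manip.sense();t=np.array([.63,-.257,.222])-s["eef_pos"]
from scipy.spatial.transform import Rotation as R
q=s["eef_rot"];r=R.from_quat([q[1],q[2],q[3],q[0]]);print("tool shift",r.inv().apply(t)*1000);print(r.as_matrix().round(3))
E
```

```text
tape
[[ 0.3981  0.0558  0.    ]
 [ 0.4244  0.0569  0.    ]
 [ 0.4246 -0.3454  0.    ]
 [ 0.3983 -0.3446  0.    ]]
[[ 0.5932 -0.1792  0.035 ]
 [ 0.5943 -0.3278  0.035 ]
 [ 0.4977 -0.3286  0.035 ]
 [ 0.4958 -0.1817  0.035 ]] [ 0.54525  -0.254325  0.035   ]
tool shift [6.80003622e+02 6.00099769e+02 3.29032612e-01]
[[ 0.912 -0.411 -0.   ]
 [-0.411 -0.912 -0.   ]
 [-0.     0.    -1.   ]]
```

View pics/c1.png

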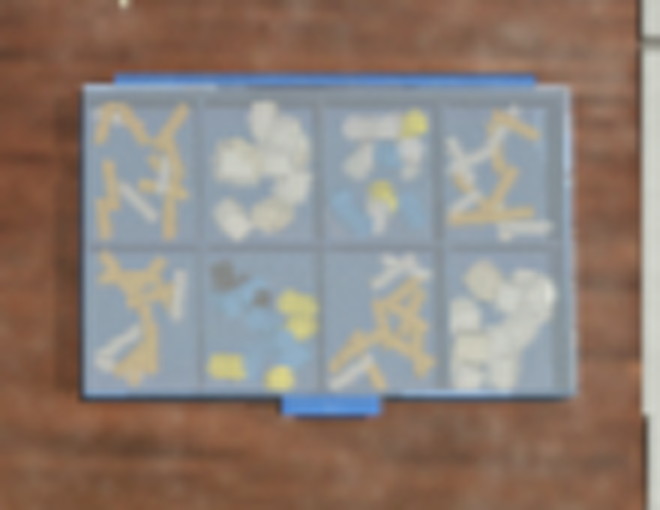

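The box is square to the tape within 1°, centre (0.546, -0.255) and far edge about 0.597. The tape's middle is at x = 0.411, so the drag is about 87 mm. First I align the tool with the world axes and start the approach.

Call:
{"api": "move_arm", "payload": {"plan": [[[0,0,0],[0,0,-8.1],85],[[0,0,0],[0,0,-8.1],85],[[0,0,0],[0,0,-8.1],85],[[20,55,0],[0,0,0],85],[[20,55,0],[0,0,0],85]]}}

```text
t: 1.12
eef_pos: [0.2972, 0.4587, 0.2219]
eef_rot: [0.0, 1.0, 0.001, 0.0]
ft_force: [0.7, -0.3, 0.1]
finger_gap: 0.992
gripper_force: 0.0
```

Call:
{"api": "move_arm", "payload": {"plan": [[[24,54,0],[0,0,0],85],[[24,54,0],[0,0,0],85],[[24,54,0],[0,0,0],85],[[24,54,0],[0,0,0],85],[[24,54,0],[0,0,0],85]]}}

```text
t: 1.75
eef_pos: [0.4176, 0.188, 0.2228]
eef_rot: [-0.0, 1.0, 0.0, 0.001]
ft_force: [0.3, -0.0, 0.4]
finger_gap: 0.991
gripper_force: 0.0
```

Call:
{"api": "move_arm", "payload": {"plan": [[[30,54,0],[0,0,0],85],[[30,54,0],[0,0,0],85],[[30,54,0],[0,0,0],85],[[30,54,0],[0,0,0],85],[[30,54,0],[0,0,0],85]]}}

```text
t: 2.38
eef_pos: [0.5681, -0.0822, 0.2227]
eef_rot: [-0.0, 1.0, 0.0, 0.0]
ft_force: [0.0, 0.3, 0.4]
finger_gap: 0.996
gripper_force: 0.0
```

Call:
{"api": "move_arm", "payload": {"plan": [[[22,58,0],[0,0,0],85],[[22,58,0],[0,0,0],85],[[16,57,0],[0,0,0],85],[[0,0,50],[0,0,0],85],[[0,0,40],[0,0,0],85]]}}

```text
t: 3.0
eef_pos: [0.6267, -0.2543, 0.1304]
eef_rot: [-0.0, 1.0, -0.001, -0.0]
ft_force: [0.0, 0.3, -1.4]
finger_gap: 0.993
gripper_force: 0.0
```

```bash
python3 - <<'E'
from h import *
cv2.imwrite("pics/w1.png",manip.snapshot("wrist")[:,:,::-1])
cv2.imwrite("pics/s2.png",manip.snapshot("scene")[150:400,180:560,::-1].repeat(2,0).repeat(2,1))
s=manip.sense();print(s["t"],s["eef_pos"],s["ft_force"])
E
```

```text
3.1 [ 0.62371876 -0.25260493  0.12647777] [-0.29094107  0.29343575 -1.49429393]
```

View pics/w1.png

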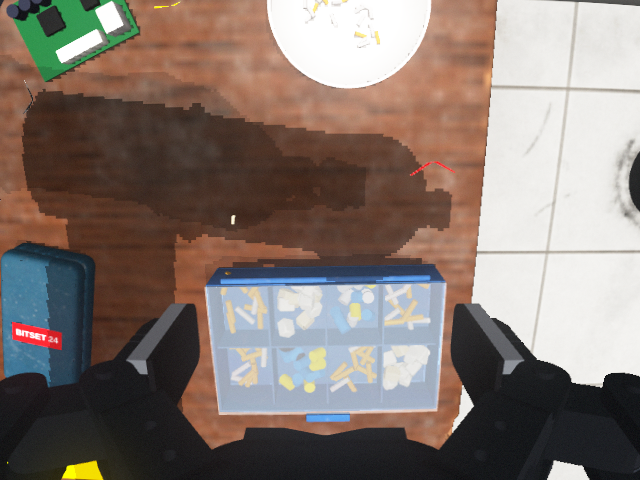

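View pics/s2.png

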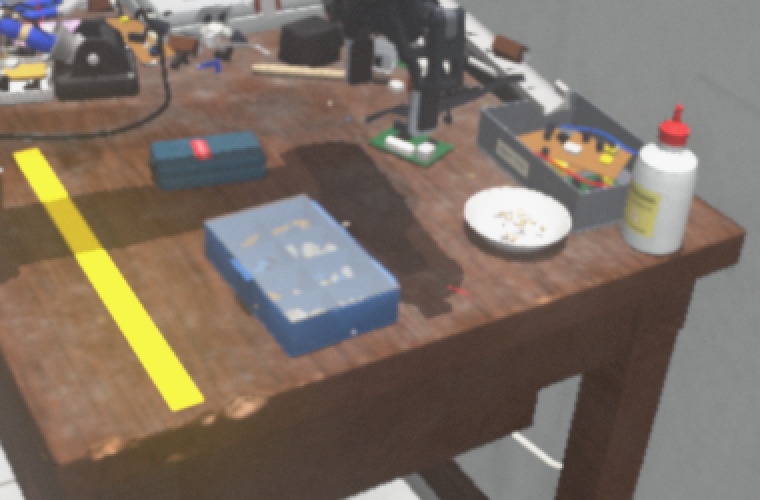

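The wrist view shows the box's far top edge at about row 284 (cols 207–444), with clear bench behind it. The scene view shows the gripper clear of everything. I check the far edge through the wrist camera.

```bash
python3 - <<'E'
from h import *
from scipy.spatial.transform import Rotation as R
s=manip.sense();print(s["eef_pos"])
q=s["eef_rot"];M=R.from_quat([q[1],q[2],q[3],q[0]]).as_matrix()
c=manip.get_calibration("wrist");K=np.array(c["intrinsics"]);T=np.array(c["T_tool_cam"])
o=np.array(s["eef_pos"])+M@T[:3,3]
for uv,z in[((207,286),.035),((444,285),.035),((222,267),0),((433,265),0),((218,412),.035),((438,410),.035),((350,87),.018)]:
    p=cv2.undistortPoints(np.array([[uv]],float),K,np.array([c["k1"],0,0,0.]))[0,0]
    d=M@T[:3,:3]@np.array([p[0],-p[1],-1]);print(uv,(o+d*(z-o[2])/d[2]).round(4))
E
```

```text
[ 0.62371876 -0.25260493  0.12647777]
(207, 286) [ 0.591  -0.1797  0.035 ]
(444, 285) [ 0.5916 -0.3241  0.035 ]
(222, 267) [ 0.5903 -0.1808  0.    ]
(433, 265) [ 0.5917 -0.3256  0.    ]
(218, 412) [ 0.4984 -0.179   0.035 ]
(438, 410) [ 0.5002 -0.3278  0.035 ]
(350, 87) [ 0.7067 -0.2662  0.018 ]
```

The far edge is confirmed at x ≈ 0.593, so the fingers at 0.624 go down with about 18 mm of clearance.

Call:
{"api": "move_arm", "payload": {"plan": [[[0,0,40],[0,0,0],85],[[0,0,35],[0,0,0],85],[[0,0,18],[0,0,0],85],[[0,0,0],[0,0,0],85],[[0,0,0],[0,0,0],85]]}}

```text
t: 3.72
eef_pos: [0.6288, -0.2535, 0.0415]
eef_rot: [0.001, 1.0, 0.001, 0.002]
ft_force: [-0.2, -0.3, 1.0]
finger_gap: 0.995
gripper_force: 0.0
```

Call:
{"api": "move_arm", "payload": {"plan": [[[0,0,10],[0,0,0],85],[[0,0,0],[0,0,0],85],[[-10,0,0],[0,0,0],85],[[-6,0,0],[0,0,0],85],[[0,0,0],[0,0,0],85]]}}

```text
t: 4.35
eef_pos: [0.6106, -0.2533, 0.0296]
eef_rot: [0.0, 1.0, 0.0, -0.0]
ft_force: [-0.3, -0.7, -0.2]
finger_gap: 0.995
gripper_force: 0.0
```

Call:
{"api": "move_arm", "payload": {"plan": [[[-5,0,0],[0,0,0],85],[[-5,0,0],[0,0,0],85],[[-5,0,0],[0,0,0],85],[[-5,0,0],[0,0,0],85],[[-5,0,0],[0,0,0],85]]}}

```text
t: 4.97
eef_pos: [0.5859, -0.2532, 0.0293]
eef_rot: [0.0, 1.0, 0.0, 0.0]
ft_force: [-0.2, 0.1, 0.3]
finger_gap: 0.996
gripper_force: 0.0
```

```bash
python3 - <<'E'
from h import *
a=manip.snapshot("wrist")[:,:,::-1];b=manip.snapshot("scene")[200:380,230:470,::-1]
cv2.imwrite("pics/m3.png",np.hstack([cv2.resize(a,(400,300)),cv2.resize(b,(400,300))]))
s=manip.sense();print(s["t"],s["eef_pos"],s["ft_force"])
E
```

```text
5.075 [ 0.58558502 -0.25319895  0.0293367 ] [ 0.91326011 -0.30060632  0.49916731]
```

View pics/m3.png

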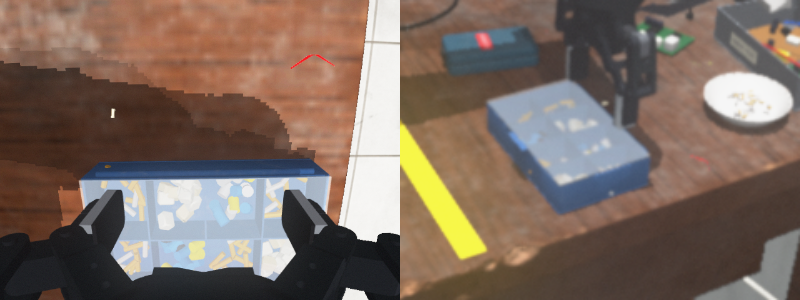

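```bash
python3 - <<'E'
from h import *
from scipy.spatial.transform import Rotation as R
s=manip.sense()
q=s["eef_rot"];M=R.from_quat([q[1],q[2],q[3],q[0]]).as_matrix()
c=manip.get_calibration("wrist");K=np.array(c["intrinsics"]);T=np.array(c["T_tool_cam"]);print(T.round(3),s["eef_pos"],s["finger_gap"])
def proj(tool):
    p=np.linalg.inv(T)@np.append(tool,1);x,y=p[0]/-p[2],-p[1]/-p[2];k=1+c["k1"]*(x*x+y*y)
    return (K@[x*k,y*k,1])[:2].round(0)/1.6
for w in[(.593,-.18,.035),(.593,-.33,.035),(.593,-.18,0),(.593,-.33,0)]: print(w,proj(M.T@(np.array(w)-s["eef_pos"])))
for x in(-.011,.011):
  for z in(0,.012,.025): print(x,z,[proj(np.array([x,y,z])) for y in(-.0427,.0427)])
E
```

```text
[[-0.001  0.963  0.271  0.069]
 [ 1.     0.001  0.002 -0.   ]
 [ 0.001  0.271 -0.963 -0.152]
 [ 0.     0.     0.     1.   ]] [ 0.58558502 -0.25319895  0.0293367 ] 0.9931938523858654
(0.593, -0.18, 0.035) [ 80.625 180.   ]
(0.593, -0.33, 0.035) [333.125 180.   ]
(0.593, -0.18, 0) [101.25 161.25]
(0.593, -0.33, 0) [311.25 161.25]
-0.011 0 [array([135.625, 204.375]), array([271.875, 204.375])]
-0.011 0.012 [array([140.   , 195.625]), array([267.5  , 195.625])]
-0.011 0.025 [array([143.75, 187.5 ]), array([263.75, 187.5 ])]
0.011 0 [array([133.125, 171.25 ]), array([275.  , 171.25])]
0.011 0.012 [array([137.5, 165. ]), array([270.   , 164.375])]
0.011 0.025 [array([141.875, 158.75 ]), array([265.625, 158.125])]
```

```bash
python3 - <<'E'
from h import *
c=manip.get_calibration("scene");K=np.array(c["intrinsics"]);Ti=np.linalg.inv(np.array(c["T"]))
def pr(w):
    p=Ti@np.append(w,1);x,y=p[0]/-p[2],p[1]/p[2];k=1+c["k1"]*(x*x+y*y)
    u=(K@[x*k,y*k,1])[:2];return ((u-[230,200])*5/3+[400,0]).round(0)
for w in[(.593,-.18,.035),(.593,-.33,.035),(.593,-.33,0)]:print(w,pr(w))
for z in(.017,.035,.045,.06):print(z,[pr((x,y,z)) for y in(-.296,-.21) for x in (.575,.597)])
a=manip.snapshot("scene")[190:290,310:400,::-1];b=manip.snapshot("wrist")[220:440,100:330,::-1]
cv2.imwrite("pics/m4.png",np.hstack([cv2.resize(a,(396,440)),cv2.resize(b,(396,440))]))
E
```

```text
(0.593, -0.18, 0.035) [570.  78.]
(0.593, -0.33, 0.035) [648. 156.]
(0.593, -0.33, 0) [645. 186.]
0.017 [array([611., 157.]), array([631., 151.]), array([568., 111.]), array([587., 106.])]
0.035 [array([612., 141.]), array([632., 135.]), array([568.,  96.]), array([587.,  91.])]
0.045 [array([612., 132.]), array([633., 126.]), array([568.,  87.]), array([588.,  82.])]
0.06 [array([613., 119.]), array([634., 113.]), array([569.,  75.]), array([588.,  70.])]
```

View pics/m4.png

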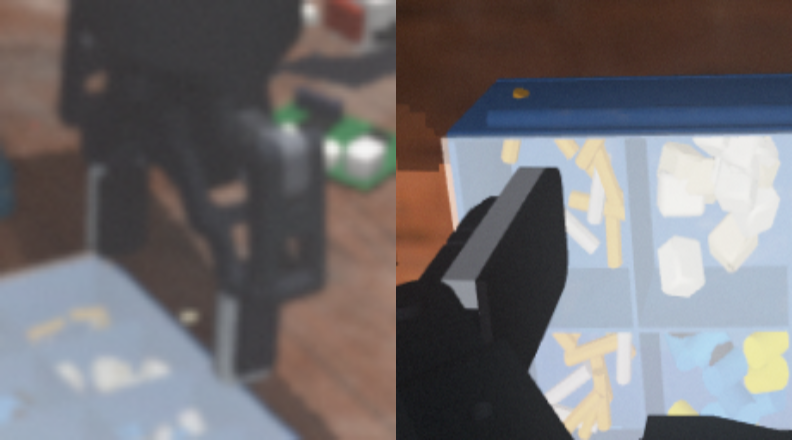

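These views show the fingertips hovering just above the lid, at z ≈ 0.045 and about 17 mm behind the TCP instead of ahead of it. The box hasn't moved: its far corners project exactly where measured. I back off behind the edge and descend further, watching the force.

Call:
{"api": "move_arm", "payload": {"plan": [[[15,0,0],[0,0,0],85],[[15,0,0],[0,0,0],85],[[10,0,0],[0,0,0],85],[[0,0,0],[0,0,0],85],[[0,0,6],[0,0,0],85]]}}

```text
t: 5.8
eef_pos: [0.6261, -0.2532, 0.0234]
eef_rot: [0.0, 1.0, 0.0, 0.0]
ft_force: [-0.4, -0.9, -0.4]
finger_gap: 0.994
gripper_force: 0.0
```

Call:
{"api": "move_arm", "payload": {"plan": [[[0,0,4],[0,0,0],85],[[0,0,4],[0,0,0],85],[[0,0,0],[0,0,0],85],[[0,0,0],[0,0,0],85]]}}

```text
t: 6.3
eef_pos: [0.6263, -0.2532, 0.0154]
eef_rot: [0.0, 1.0, 0.0, 0.0]
ft_force: [-0.6, 0.9, -0.2]
finger_gap: 0.995
gripper_force: 0.0
```

Call:
{"api": "move_arm", "payload": {"plan": [[[0,0,3],[0,0,0],85],[[0,0,3],[0,0,0],85],[[0,0,0],[0,0,0],85],[[0,0,0],[0,0,0],85]]}}

```text
t: 6.8
eef_pos: [0.6263, -0.2532, 0.0093]
eef_rot: [0.0, 1.0, 0.0, 0.0]
ft_force: [-0.4, -1.1, -0.7]
finger_gap: 0.998
gripper_force: 0.0
```

```bash
python3 - <<'E'
from h import *
a=manip.snapshot("scene")[190:290,310:400,::-1];b=manip.snapshot("wrist")[220:440,100:330,::-1]
cv2.imwrite("pics/m5.png",np.hstack([cv2.resize(a,(396,440)),cv2.resize(b,(396,440))]))
s=manip.sense();print(s["eef_pos"],s["ft_force"])
E
```

```text
[ 0.62632595 -0.25321331  0.00941354] [0.73457886 0.64234005 0.35939936]
```

View pics/m5.png

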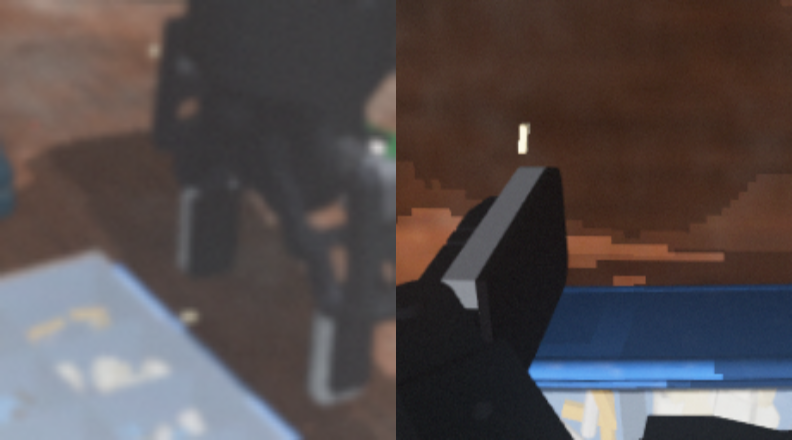

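The fingers are behind the far edge with no contact, tips still about 27 mm up. Going lower.

Call:
{"api": "move_arm", "payload": {"plan": [[[0,0,4],[0,0,0],85],[[0,0,4],[0,0,0],85],[[0,0,3],[0,0,0],85],[[0,0,0],[0,0,0],85],[[0,0,0],[0,0,0],85]]}}

```text
t: 7.52
eef_pos: [0.6263, -0.2532, -0.0016]
eef_rot: [0.0, 1.0, 0.0, 0.0]
ft_force: [-0.2, -0.9, 0.4]
finger_gap: 0.996
gripper_force: 0.0
```

Call:
{"api": "move_arm", "payload": {"plan": [[[-8,0,0],[0,0,0],85],[[-6,0,0],[0,0,0],85],[[-5,0,0],[0,0,0],85],[[-5,0,0],[0,0,0],85],[[-5,0,0],[0,0,0],85]]}}

```text
t: 8.15
eef_pos: [0.5975, -0.2532, -0.0014]
eef_rot: [0.0, 1.0, 0.0, 0.001]
ft_force: [0.6, 0.5, -0.6]
finger_gap: 0.997
gripper_force: 0.6
```

Call:
{"api": "move_arm", "payload": {"plan": [[[-5,0,0],[0,0,0],85],[[-5,0,0],[0,0,0],85],[[-5,0,0],[0,0,0],85]]}}

```text
t: 8.52
eef_pos: [0.5823, -0.2532, -0.0014]
eef_rot: [0.0, 1.0, 0.0, 0.0]
ft_force: [1.3, -0.3, 0.3]
finger_gap: 0.994
gripper_force: 0.8
```

```bash
python3 - <<'E'
from h import *
a=manip.snapshot("scene")[190:350,290:430,::-1];b=manip.snapshot("wrist")[220:440,100:330,::-1]
cv2.imwrite("pics/m6.png",np.hstack([cv2.resize(a,(396,440)),cv2.resize(b,(396,440))]))
t=manip.snapshot("top")
for r in manip.tip_of("top","parts_box")[:1]: print(r,ray("top",r["uv"],0))
s=manip.sense();print(s["eef_pos"],s["ft_force"])
E
```

```text
{'uv': [361.1, 271.3], 'score': 0.56} [ 0.51755511 -0.26109433  0.        ]
[ 0.58145341 -0.25314317 -0.00192453] [-0.15151205 -0.90858092 -0.42182592]
```

View pics/m6.png

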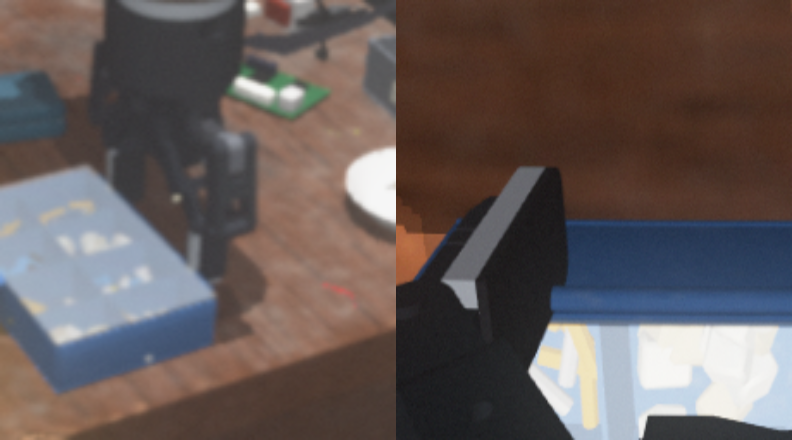

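The fingers now hook the far edge and the box is sliding, centre about 0.52. I continue about 55 mm, then measure.

Call:
{"api": "move_arm", "payload": {"plan": [[[-6,0,0],[0,0,0],85],[[-6,0,0],[0,0,0],85],[[-6,0,0],[0,0,0],85],[[-6,0,0],[0,0,0],85],[[-6,0,0],[0,0,0],85]]}}

```text
t: 9.35
eef_pos: [0.5517, -0.2532, -0.0017]
eef_rot: [-0.0, 1.0, 0.0, -0.0]
ft_force: [0.6, -1.3, -0.7]
finger_gap: 0.994
gripper_force: 0.4
```

Call:
{"api": "move_arm", "payload": {"plan": [[[-6,0,0],[0,0,0],85],[[-6,0,0],[0,0,0],85],[[-6,0,0],[0,0,0],85],[[-5,0,0],[0,0,0],85],[[0,0,0],[0,0,0],85]]}}

```text
t: 9.98
eef_pos: [0.5285, -0.2532, -0.0016]
eef_rot: [-0.0, 1.0, 0.0, -0.0]
ft_force: [-0.5, 0.3, -0.2]
finger_gap: 0.997
gripper_force: 0.0
```

```bash
python3 - <<'E'
from h import *
t=manip.snapshot("top");cv2.imwrite("pics/top7.png",cv2.resize(t[250:350,290:420,::-1],None,fx=6,fy=6,interpolation=2))
for r in manip.tip_of("top","parts_box")[:1]: print(r,ray("top",r["uv"],0))
print(manip.recognise("top","parts_box")[:1])
s=manip.sense();print(s["t"],s["eef_pos"],s["ft_force"])
E
```

```text
{'uv': [358.9, 298.1], 'score': 0.96} [ 0.46712833 -0.25706995  0.        ]
[{'rect': [321.3, 266.7, 402.1, 330.3], 'score': 0.65}]
10.125 [ 0.52914699 -0.25324    -0.00168692] [ 0.28407648 -0.0617771   0.22754786]
```

View pics/top7.png

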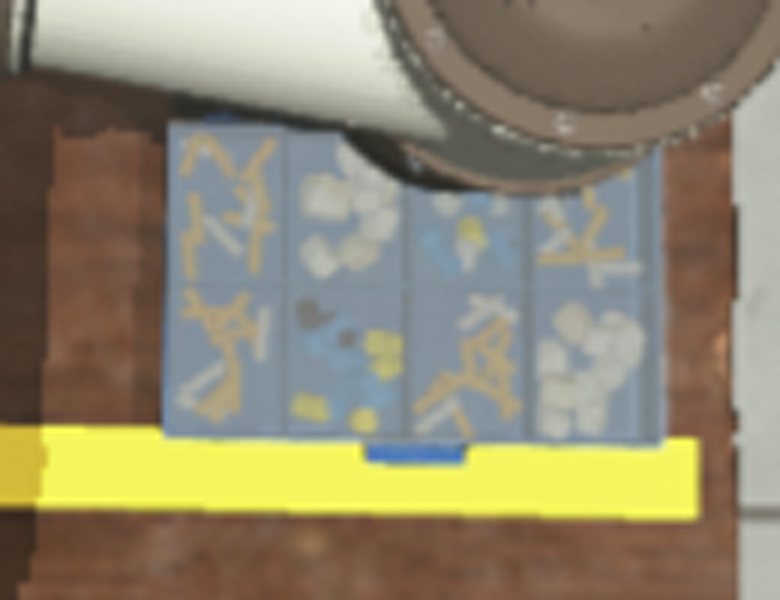

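The near edge sits at crop row ~440, giving x ≈ 0.420 and a box centre of 0.467 with no visible turn. That needs about 9 mm more; then I back off and lift clear.

Call:
{"api": "move_arm", "payload": {"plan": [[[-5,0,0],[0,0,0],85],[[-4,0,0],[0,0,0],85],[[0,0,0],[0,0,0],85],[[10,0,0],[0,0,0],85],[[15,0,0],[0,0,0],85]]}}

```text
t: 10.75
eef_pos: [0.546, -0.2533, -0.0016]
eef_rot: [0.0, 1.0, 0.0, -0.0]
ft_force: [0.2, -0.5, -0.2]
finger_gap: 0.994
gripper_force: 0.0
```

Call:
{"api": "move_arm", "payload": {"plan": [[[5,0,0],[0,0,0],85],[[0,0,-30],[0,0,0],85],[[0,0,-50],[0,0,0],85],[[0,0,-60],[0,0,0],85],[[0,0,-60],[0,0,0],85]]}}

```text
t: 11.38
eef_pos: [0.5501, -0.253, 0.2]
eef_rot: [-0.0, 1.0, 0.0, -0.0]
ft_force: [1.7, -1.1, 0.2]
finger_gap: 0.996
gripper_force: 0.0
```

Call:
{"api": "move_arm", "payload": {"plan": [[[0,-60,0],[0,0,0],85],[[0,-60,0],[0,0,0],85],[[0,-60,0],[0,0,0],85],[[0,-60,0],[0,0,0],85],[[0,0,0],[0,0,0],85]]}}

```text
t: 12.0
eef_pos: [0.5503, -0.0095, 0.1985]
eef_rot: [-0.0, 1.0, 0.003, 0.0]
ft_force: [-0.3, -0.3, -0.5]
finger_gap: 0.995
gripper_force: 0.0
```

```bash
python3 - <<'E'
from h import *
t=manip.snapshot("top");cv2.imwrite("pics/top8.png",t[:,:,::-1])
for q in("parts_box","bit_case","screw_dish"):
  for r in manip.tip_of("top",q)[:1]: print(q,r,ray("top",r["uv"],0))
s=manip.sense();print(s["t"],s["eef_pos"],s["ft_force"])
E
```

```text
bit_case {'uv': [250.0, 248.0], 'score': 0.62} [ 0.55793864 -0.04913053  0.        ]
screw_dish {'uv': [297.9, 327.5], 'score': 0.52} [ 0.41088212 -0.14378404  0.        ]
12.2 [ 0.55012113 -0.0139445   0.19815832] [-0.37607943 -0.54337078  0.0978199 ]
```

View pics/top8.png

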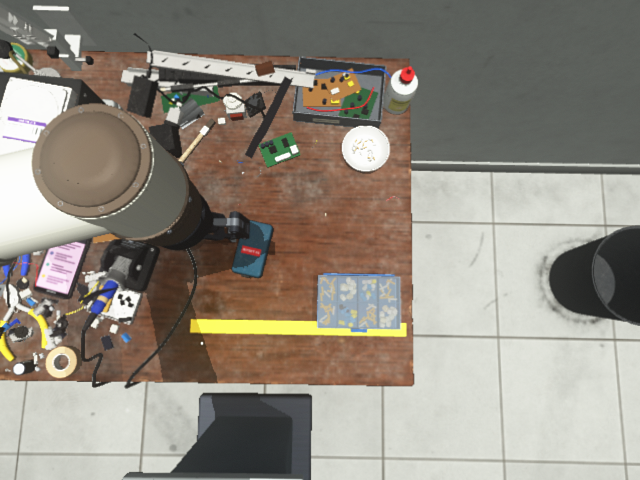

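The box's near edge, at row ~328, lies over the tape's middle and the box is square to it. The bit case (252,249) and dish (366,149) are where they started, and the gripper is clear.

```bash
python3 -c "
from plant import manip
print(manip.close_job())"
```

```text
the job is handed in; nothing more can be done
None
```

The parts box was dragged flat until its near side lay over the middle of the tape, square to it; the bit case and dish did not move, the arm is clear, and the job is handed in (no verdict was returned).

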